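# Close the setter's tray over the green brooch

## Task

Slide the tray's wooden shutter fully home against the stops over the bay that holds the green-stoned brooch. Its track is sticky: push only on the two brass tabs, not on the thin board, first one end and then the other by turns, never letting the shutter skew as much as ten degrees (one tab about 40 mm ahead of the other). Leave the brooch lying where it is.

Things in the scene. Friction and masses are not known exactly. Their poses are not given: they have to be found in the camera images.
- tray: Fixed dark wood tray, 300 (x) by 310 mm (y). Origin: centre of its underside; x along the track, roughly away from the robot. A partition at x = 0 divides near and far bays; floors 19, end walls 32, side lips 45 mm high; corner stops 46 mm high, inner faces at x = +-140 mm. The shutter is home with both tabs at x = +72 mm (far bay) or -72 mm (near bay), its edge against two stops.
- board: The shutter's pale wood board, 136 (along track) x 270 x 8 mm, top 44 mm above the bench. Origin at bench height (z = 0) under its centre; x as the tray's when square. Starts about half over each bay, askew up to 5 degrees. A tab takes 5 to 10 N to push: its end moves and the other end stays nearly still, so the board swings about the other tab. Stays where left.
- tab_left (a point): Middle of the top of the left (+y) brass tab, an upright block 16 mm (along the track) by 40 mm by 46 mm high, standing on the board 115 mm left of its centre, on its centre line. This point is 90 mm above the bench. Axes as the board's.
- tab_right (a point): The same for the right (-y) brass tab, 115 mm to the right of the board's centre; 230 mm from the left one.
- brooch: Round brass brooch, 30 mm in diameter and 13 mm high, with a domed green stone, lying on the floor of one bay near the tray's end wall, outside the board's edge. Origin at the centre of its underside. A twin with a red stone lies in the other bay.

How it is judged:
By the outcome, as a careful person would: the job done as asked, in the order asked, and still so for the second after the job is handed in, with the robot touching nothing.
It also fails if it takes over 51 s, if anything falls off the work surface, if the arm or the gripper's body presses on something with over 40 N, if the wrist force passes 120 N, or if a joint passes its speed limit or range.

## Robot

A 6-joint arm with a two-finger parallel gripper is mounted at the origin on the work surface. World frame = base frame: x ahead of the robot, y to its left, z up, the work surface at z = 0. Lengths are in m, angles in degrees, forces in N, time in s.
With the tool pointing down it reaches from about 0.4 to 0.825 m from the base axis. Payload 7 kg.
Tool frame: the origin (TCP) lies between the finger pads; the fingertips stand 8 mm ahead of it and the grasp point (between the pads) lies 11 mm behind it (env.tip_extent is the distance from the TCP to the fingertips, in m); z points along the fingers, y is the line along which they close (so a half turn about z gives the same grasp; the last joint's range is limited). The gripper opens to 88 mm and grips with 3 to 60 N. Pads are 19 mm wide; open, the fingers measure 130 mm over their backs; the gripper's body (78 mm by 193 mm) begins 47 mm behind the grasp point.
Start: joints at [-48.008, 20.546, 0.682, 0, -70.136, -16.507], TCP at [0.29, -0.609, 0.235] pointing down, gripper open.
Joint ranges: [-176.03, 176.03], [-82.01, 121.73], [-58.28, 71.71], [-173.87, 95.51], [-174.79, -0.11], [-173.66, 173.66]. Speed limits (degrees/s): [136.94, 136.94, 172.46, 180, 180, 180].

## Interface

Orientations are given as a 3x3 rotation matrix whose columns are the frame's x, y, z axes.
In Python, from rig import env, jaws, solve_ik, monitor, optics, workorder, regions_of gives the robot as it stands. Calls block until the motion is done:
- env.movep(position, orientation): joint-space move of the TCP to a pose.
- env.line_to(position, feed=0.15, frame=None, stop_force=None): straight line of the TCP; frame=None keeps the orientation; feed is the mean speed in m/s. With stop_force (N) it stops when the force on the tool has changed by that much, and returns True; else False.
- env.goto_joints(angles): joint-space move.
- jaws.command_gripper(opening, grip_force=None): opening from 0.0 (shut) to 1.0 (fully open); grip_force is the grip in N (None keeps the last); returns when the fingers have stopped.
- env.hold(seconds).
- solve_ik(position, orientation): joint angles nearest the present ones, or None.
- monitor.read_state(): the state.
- optics.snapshot(name): name is "scene" or "side" or "wrist"; returns a dict with "color" (420x560x3 uint8, red, green, blue), "depth" (420x560 float32, m along the optical axis (not along the pixel's ray), 0 where there is no reading), "vfov" (degrees; the focal length in pixels is half the picture's height over the tangent of half this angle, whatever the lens; pixels are square), "cx", "cy" (the principal point, pixels), "R" (3x3) and "t" (3): a world point X has camera coordinates R X + t; the wrist camera has in their place "mount" (4x4, takes a point from camera to tool coordinates, whose origin is the TCP and whose axes are the flange's). Camera axes: x right, y down, z forward; pixel columns grow to the right and rows downward; lengths in m; the calibration is good to about 2 mm. A picture is of the moment at which its call begins: read the wrist's pose just before it.
A pose or a line that the arm cannot do raises env.Unreachable and nothing moves.
- workorder.finish_job(): hands the job in; it is judged then, once.
Trained networks look in a picture, given as the dict that the camera call returned (one of the last four; its "shot" number tells which), for a name from the list of things; names that differ only in an ending like _2 or _b are one class to them, and where a whole thing is asked for, a point or a joint stands for the part that bears it (a point fixed in the world has none). Each returns a list of dicts, best first, with "p" (0 to 1); they miss things now and then, are a little off and sometimes report something else, mostly with a low value. They report only what shows in the picture. A call takes as long as a camera call.
- regions_of(picture, label): "pixels" (420x560 bool, what is visible of it) and "extent" ([left, top, right, bottom] in pixels, round what is visible of it).
The state is a dict: "time": time; "joint_pos": joint angles; "qd": joint speeds; "joint_efforts": joint torques, N m; "eef_pos": TCP position; "orientation": TCP orientation; "ft_force": force on the tool from outside, world axes, zero at the start; "torque": the same for the moment, N m; "opening": opening from 0.0 (shut) to 1.0 (fully open); "grip_force": force on a finger pad.
Only numpy, scipy, OpenCV 4.12 (cv2) and the standard library are available. Lean on these libraries where they do the work, as an engineer would, in place of code of your own. Each camera call takes 0.05 s, during which the arm holds its last target. There are 200 camera calls.

## Working session

There is one attempt and no reset: what is moved stays moved. The work goes in short steps, each a Python script; the robot and the scene stay as the last script left them, time stands still between calls to the robot, and variables do not carry over. Pictures are saved under pics/ and viewed, at most 10 in all, crops included, and the job is handed in when it is done.

```bash
mkdir -p pics; ls; cat > h.py <<'E'
import numpy as np, cv2
from rig import env, jaws, solve_ik, monitor, optics, workorder, regions_of
def pts(s, mask):
    v,u=np.nonzero(mask&(s["depth"]>0)); d=s["depth"][v,u]
    f=210/np.tan(np.radians(s["vfov"]/2))
    c=np.stack([(u-s["cx"])/f*d,(v-s["cy"])/f*d,d],1)
    return (c-s["t"])@s["R"]
def save(s,n): cv2.imwrite(f"pics/{n}.png",s["color"][:,:,::-1])
E
python3 - <<'E'
from h import *
for c in("scene","side"):
    s=optics.snapshot(c); save(s,c+"0")
    for l in("tray","board","tab_left","tab_right","brooch"):
        for r in regions_of(s,l)[:4]:
            p=pts(s,r["pixels"])
            print(c,l,round(r["p"],2),r["extent"],len(p), np.median(p,0).round(3) if len(p) else "",np.percentile(p,[2,98],axis=0).round(3).tolist() if len(p) else "", s["color"][r["pixels"]].mean(0).round())
E
```

```text
pics
rig.py
scene tray 0.9 [145.1, 98.7, 411.5, 334.9] 36696 [ 0.598 -0.005  0.034] [[0.435, -0.185, 0.011], [0.733, 0.129, 0.076]] [182. 153. 111.]
scene board 0.66 [196.1, 120.7, 366.1, 286.6] 12856 [ 0.578 -0.016  0.044] [[0.504, -0.157, 0.04], [0.638, 0.103, 0.046]] [235. 199. 113.]
scene board 0.22 [192.9, 112.8, 369.8, 286.9] 14152 [ 0.577 -0.014  0.044] [[0.505, -0.158, 0.04], [0.638, 0.104, 0.09]] [230. 194. 107.]
scene tab_left 0.96 [196.8, 113.7, 366.4, 282.8] 13974 [ 0.576 -0.014  0.044] [[0.506, -0.157, 0.041], [0.638, 0.104, 0.09]] [231. 195. 107.]
scene tab_right 0.88 [198.2, 113.8, 369.5, 284.1] 13918 [ 0.577 -0.015  0.044] [[0.505, -0.157, 0.041], [0.637, 0.104, 0.09]] [231. 195. 107.]
scene brooch 0.56 [175.6, 194.8, 200.0, 215.7] 265 [ 0.695 -0.091  0.025] [[0.681, -0.107, 0.02], [0.708, -0.081, 0.031]] [130. 172.  50.]
side tray 0.74 [162.1, 172.5, 498.7, 420.0] 49706 [ 0.552 -0.064  0.033] [[0.427, -0.193, 0.009], [0.727, 0.121, 0.079]] [142. 118.  96.]
side board 0.94 [209.7, 199.2, 429.0, 381.2] 16862 [ 0.555 -0.052  0.042] [[0.5, -0.163, 0.038], [0.634, 0.094, 0.044]] [201. 161. 111.]
side tab_left 0.62 [206.5, 187.4, 431.4, 379.4] 19451 [ 0.558 -0.056  0.042] [[0.5, -0.165, 0.037], [0.634, 0.097, 0.088]] [193. 154. 105.]
side tab_right 0.66 [210.4, 184.9, 430.5, 379.0] 19154 [ 0.558 -0.055  0.042] [[0.501, -0.165, 0.039], [0.633, 0.097, 0.088]] [194. 155. 106.]
side tab_right 0.29 [160.4, 172.9, 497.4, 420.0] 49756 [ 0.552 -0.064  0.033] [[0.427, -0.193, 0.009], [0.727, 0.121, 0.078]] [142. 118.  95.]
side brooch 0.75 [401.0, 262.2, 426.4, 277.0] 331 [ 0.689 -0.098  0.023] [[0.68, -0.109, 0.017], [0.705, -0.083, 0.029]] [115. 132.  70.]
```

View pics/scene0.png

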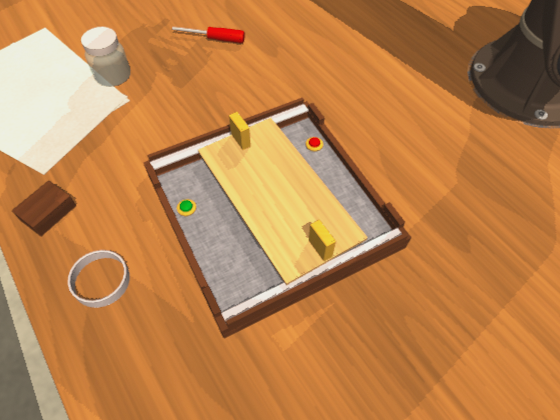

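View pics/side0.png

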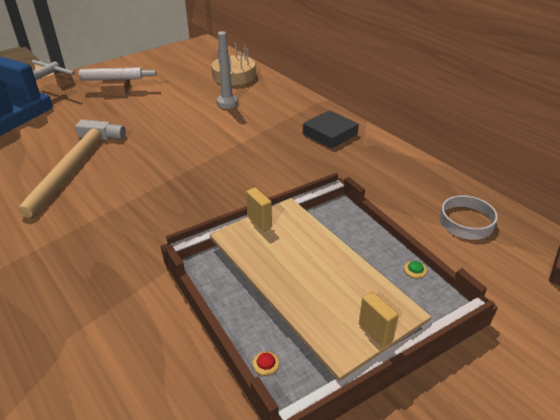

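```bash
cat >> h.py <<'E'
def tabs(s):
    p=pts(s,np.ones(s["depth"].shape,bool))
    p=p[(p[:,2]>.080)&(p[:,2]<.098)&(p[:,0]>.4)&(p[:,0]<.77)&(abs(p[:,1]+.03)<.2)]
    out=[]
    for q in (p[p[:,1]>-.03],p[p[:,1]<-.03]):
        q=q[np.linalg.norm(q-np.median(q,0),axis=1)<.035]
        r=cv2.minAreaRect((q[:,:2]*1000).astype(np.float32))
        out.append((len(q),np.round(r[0],1),np.round(r[1],1),round(r[2],1),q.mean(0).round(4)))
    return out
E
python3 - <<'E'
from h import *
for c in("scene","side"):
    s=optics.snapshot(c)
    for t in tabs(s): print(c,t)
    p=pts(s,np.ones(s["depth"].shape,bool))
    r=max(regions_of(s,"tray"),key=lambda r:r["p"])
    q=pts(s,cv2.erode(r["pixels"].astype(np.uint8),np.ones((3,3)))>0); q=q[(q[:,2]>.012)&(q[:,2]<.06)]
    print(c,"tray",cv2.minAreaRect((q[:,:2]*1000).astype(np.float32)))
    r=max(regions_of(s,"board"),key=lambda r:r["p"])
    q=pts(s,r["pixels"]); q=q[abs(q[:,2]-.043)<.005]
    print("board",cv2.minAreaRect((q[:,:2]*1000).astype(np.float32)))
E
```

```text
scene (398, array([574.9,  85.2]), array([40.5, 17. ]), 87.0, array([0.5765, 0.0865, 0.0886]))
scene (265, array([ 565.1, -144. ]), array([41.4, 16.8]), 87.0, array([ 0.5665, -0.1414,  0.0885]))
scene tray ((582.3501586914062, -31.59149169921875), (311.9314270019531, 298.1178894042969), 83.75576782226562)
board ((569.8330078125, -30.4853515625), (272.0368957519531, 136.7860870361328), 87.59912872314453)
side (317, array([574.3,  83.2]), array([40.8, 16.5]), 87.4, array([0.5727, 0.0814, 0.0868]))
side (616, array([ 564.2, -145.4]), array([40. , 17.8]), 86.5, array([ 0.5625, -0.1469,  0.087 ]))
side tray ((582.0982055664062, -31.526229858398438), (312.1484680175781, 302.1574401855469), 83.65386199951172)
board ((569.9655151367188, -30.564483642578125), (271.72552490234375, 137.5902862548828), 87.46723937988281)
```

The green brooch is at about (187, 207) in the scene view and (415, 269) in the side view, so it lies in the far bay. The red one is in the near bay at (315, 143). Measured tray yaw is about -6.3°. In the tray frame the left tab is at about -20 mm and the right at about -5 mm. I'll start by feeling for contact on the left tab, then push it.

```bash
cat >> h.py <<'E'
C=np.array([.5822,-.0315]); a=np.radians(-6.3)
X=np.array([np.cos(a),np.sin(a)]); Y=np.array([-X[1],X[0]])
def W(x,y,z=.066): return np.r_[C+X*x+Y*y,z]
def T(p): d=np.asarray(p)[:2]-C; return np.array([d@X,d@Y])
def tip(): return T(monitor.read_state()["eef_pos"])
E
python3 - <<'E'
from h import *
st=monitor.read_state(); print(st["time"])
R=None
for s in(1,-1):
    y=np.r_[Y*s,0]; z=np.array([0,0,-1.]); M=np.stack([np.cross(y,z),y,z],1)
    J=[solve_ik(W(x,yy),M) for x in(-.06,.06) for yy in(-.115,.115)]
    print(s,[None if j is None else np.round(j).tolist() for j in J])
    cost=np.abs(M-st["orientation"]).sum()
    if all(j is not None for j in J) and (R is None or cost<best): R,best=M,cost
jaws.command_gripper(0.0,30)
env.movep(W(-.065,.115,.14),R)
env.line_to(W(-.065,.115),feed=.1)
print(monitor.read_state()["ft_force"])
hit=env.line_to(W(-.02,.115),feed=.03,stop_force=3)
st=monitor.read_state(); print(hit,tip().round(4),st["ft_force"],st["time"])
for c in("scene","side"):
    s=optics.snapshot(c); save(s,c+"1")
    for t in tabs(s): print(c,t,T(t[1]/1000).round(4))
E
```

```text
0.9
1 [[6.0, 17.0, -30.0, 0.0, -43.0, -102.0], [30.0, 18.0, -28.0, -0.0, -44.0, -126.0], [4.0, 26.0, -14.0, 0.0, -49.0, -100.0], [24.0, 27.0, -13.0, 0.0, -50.0, -120.0]]
-1 [[6.0, 17.0, -30.0, 0.0, -43.0, 78.0], [30.0, 18.0, -28.0, 0.0, -44.0, 54.0], [4.0, 26.0, -14.0, 0.0, -49.0, 80.0], [24.0, 27.0, -13.0, 0.0, -50.0, 60.0]]
[0.78035094 0.15021295 0.08829037]
True [-0.0396  0.1149] [-0.29540861 -0.31063741 -0.53440699] 6.75
scene (173, array([578.1,  88.7]), array([24.2, 46.4]), 26.1, array([0.5812, 0.0872, 0.0869])) [-0.0173  0.119 ]
scene (268, array([ 565.1, -144.2]), array([41. , 16.4]), 86.3, array([ 0.5663, -0.1419,  0.0885])) [-0.0046 -0.1139]
side (95, array([545.8,  86.6]), array([35.4,  4.5]), 83.2, array([0.5444, 0.0821, 0.0877])) [-0.0491  0.1134]
side (617, array([ 564.1, -145.7]), array([40. , 18.1]), 88.4, array([ 0.5622, -0.147 ,  0.0869])) [-0.0055 -0.1155]
```

Contact came at x = -39.6 mm with the tab centre at about -20 mm. That makes the offset about 19 mm, which matches half the tab plus half the finger. Now the alternating pushes.

```bash
python3 - <<'E'
from h import *
OFF=.019
pos={1:-.020,-1:-.005}; cur=1
def push(side,target,stop):
    global cur
    if side!=cur:
        x=min(tip()[0]-.012, pos[side]-OFF-.012, pos[cur]-OFF-.012)
        env.line_to(W(tip()[0]-.012,cur*.115),feed=.1)
        x=min(pos.values())-OFF-.012
        if x<tip()[0]-.002: env.line_to(W(x,cur*.115),feed=.15)
        env.line_to(W(tip()[0],side*.115),feed=.2)
        cur=side
        if pos[side]-OFF-.01>tip()[0]+.003: env.line_to(W(pos[side]-OFF-.01,side*.115),feed=.1)
    h=env.line_to(W(target-OFF,side*.115),feed=.05,stop_force=stop)
    pos[side]=tip()[0]+OFF; st=monitor.read_state()
    print(side,h,tip().round(4),"tab",round(pos[side],4),st["ft_force"].round(1),round(st["time"],2))
    return h
for sd,t in((1,.008),(-1,.022),(1,.036),(-1,.050),(1,.058)):
    if push(sd,t,25): break
st=optics.snapshot("scene"); save(st,"mid")
for t in tabs(st): print(t,T(t[1]/1000).round(4))
E
```

```text
1 False [-0.0117  0.1151] tab 0.0073 [-3.   2.3 -1. ] 7.58
-1 False [ 0.0027 -0.1151] tab 0.0217 [-3.9 -1.   2. ] 10.33
1 False [0.0171 0.115 ] tab 0.0361 [-3.7  2.4  0.4] 13.12
-1 False [ 0.0307 -0.1152] tab 0.0497 [-4.6 -0.7  2.3] 15.89
1 False [0.0392 0.1148] tab 0.0582 [-2.1  0.3  0.1] 18.54
(29, array([654.1,  95.1]), array([ 3.1, 18.4]), 82.8, array([0.6579, 0.0949, 0.0848])) [0.0576 0.1337]
(268, array([ 622.8, -151.3]), array([41.3, 16.3]), 81.8, array([ 0.6239, -0.1483,  0.0887])) [ 0.0535 -0.1146]
```

View pics/mid.png

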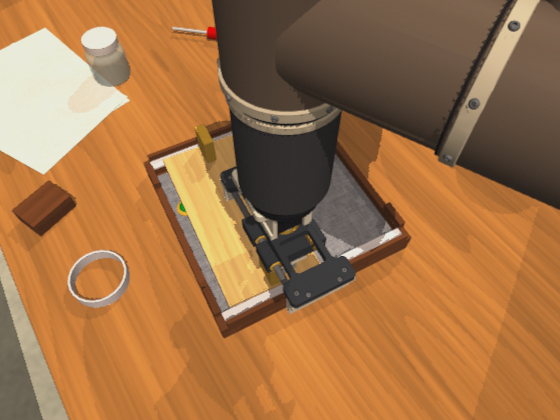

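The picture shows the shutter most of the way over the far bay and nearly square, with the right tab at about (206, 143). The last pushes go to the stops.

```bash
python3 - <<'E'
from h import *
OFF=.019
def push(side,target,stop,retract=.014):
    x0=tip()[0]; c=np.sign(tip()[1])
    env.line_to(W(x0-retract,c*.115),feed=.1)
    if side!=c: env.line_to(W(x0-retract,side*.115),feed=.2)
    h=env.line_to(W(target-OFF,side*.115),feed=.04,stop_force=stop)
    st=monitor.read_state(); print(side,h,"tab",(tip()[0]+OFF).round(4),st["ft_force"].round(1),round(st["time"],2))
push(-1,.066,20,.022); push(1,.082,20,.022); push(-1,.082,20); push(1,.082,20)
x=tip()[0]
env.line_to(W(x-.03,.115),feed=.1); env.line_to(W(x-.03,.115,.15),feed=.15)
env.movep(W(-.15,.115,.25),monitor.read_state()["orientation"])
for c in("scene","side"):
    s=optics.snapshot(c); save(s,c+"2")
    for t in tabs(s): print(c,t,T(t[1]/1000).round(4))
print(monitor.read_state()["time"])
E
```

```text
-1 False tab 0.0657 [-3.3  0.3  3.3] 21.15
1 True tab 0.0705 [-2.  -0.2  1.4] 23.54
-1 True tab 0.0706 [ 0.1 -0.1 -0.2] 25.61
1 True tab 0.0706 [-1.8  1.2  1.4] 27.65
scene (417, array([665.5,  75.5]), array([40.7, 16.3]), 83.4, array([0.6665, 0.0772, 0.0889])) [0.0711 0.1155]
scene (275, array([ 640.6, -153.5]), array([42.1, 16.3]), 83.9, array([ 0.6416, -0.1503,  0.0887])) [ 0.0714 -0.1149]
side (289, array([664.9,  74.3]), array([41.8, 16.6]), 84.3, array([0.663 , 0.0719, 0.0865])) [0.0706 0.1142]
side (558, array([ 639.6, -154.2]), array([40.1, 17.3]), 84.0, array([ 0.6375, -0.1557,  0.0867])) [ 0.0705 -0.1157]
29.7083
```

View pics/scene2.png

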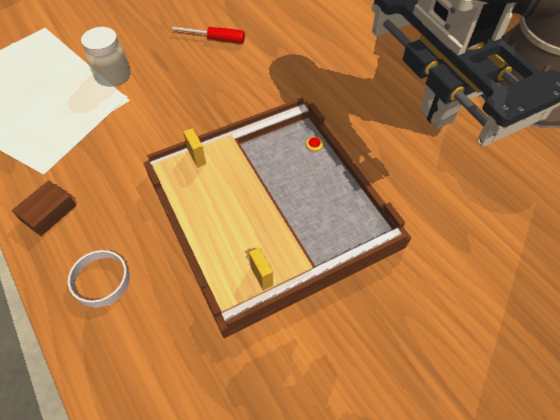

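View pics/side2.png

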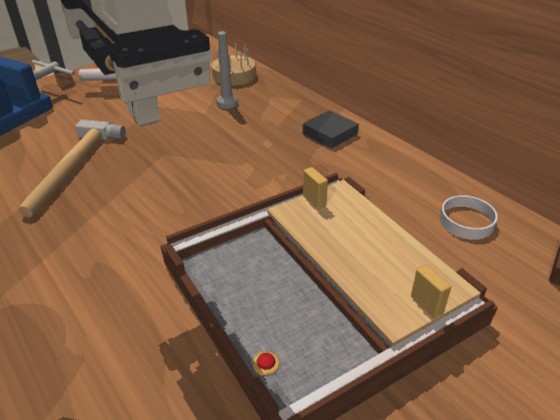

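The shutter covers the far bay and sits square, with both tabs at about +71 mm. Both ends came up hard against the stops at the same x. The red brooch is still in the open near bay at (315, 143), and the arm is clear.

```bash
python3 -c "
from h import *
print(workorder.finish_job())"
```

```text
the job is handed in; nothing more can be done
None
```

The shutter is home against both stops over the far bay, which holds the green-stoned brooch. I pushed only on the two brass tabs, by turns, and handed the job in at about 30 s on the robot's clock; I had no view under the shutter to check the brooch, but nothing reached down to it.

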